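Hook the hair-trap basket out of the standpipe

ROBOT

A 6-joint arm with a two-finger parallel gripper is mounted at the origin on the work surface. World frame = base frame: x ahead of the robot, y to its left, z up, the work surface at z = 0. Lengths are in m, angles in rad, forces in N, time in s.
With the tool pointing down it reaches from about 0.3 to 0.75 m from the base axis. Payload 8.5 kg.
Tool frame: the origin (TCP) lies at the very end of the fingers, on their centre line; the grasp point (between the pads) lies 19 mm behind it; z points along the fingers, y is the line along which they close (so a half turn about z gives the same grasp; the last joint's range is limited). The gripper opens to 88 mm and grips with 3 to 60 N. Pads are 18 mm wide; open, the fingers measure 123 mm over their backs; the gripper's body (75 mm by 187 mm) begins 45 mm behind the grasp point.
Start: joints at [1.113, 0.381, 1.297, -0, 1.464, -0.215], TCP at [0.132, 0.534, 0.239] pointing down, gripper open.
Joint ranges: [-3.11, 3.11], [-0.89, 2.33], [0.22, 2.48], [-1.42, 4.56], [0.17, 2.85], [-2.88, 2.88]. Speed limits (rad/s): [2.39, 2.39, 3.14, 3.14, 3.14, 3.14].

INTERFACE

Orientations are given as a rotation vector (axis times angle).
In Python, from cell import sensors, snapshot, camera_params, order gives the robot as it stands. The module is installed in compiled form; this text tells all that it offers.
- The arm moves only by the tool carry_out, never from a script. Its arguments are lists of equal length, an entry for each row: "delta_pos": the shift along the world's x, y, z scaled (see below), a list of three; "rot": the turn, a rotation vector about the world's x, y, z scaled (see below), a list of three. A call has 1 to 5 rows; each row shifts and turns the commanded pose from where the row before left it; what a row does not reach is not made up. The controller multiplies each number of a shift by 0.03 m and each number of a turn by 4 degrees. A row lasts 1/12 s, in which the tool goes at most 41.7 mm and 7.16 degrees, less where a joint would pass 70% of its speed; a pose out of reach is approached as far as the arm can. A call with a number of a shift or a turn outside -1 to 1 is refused whole. A call with a gripper value outside its range is refused whole. "jaw" is the closure in counts, from 0 (fully open) to 255 (shut), set as the call begins (left out, the last holds). The fingers move at their own pace and stop on an object; "squeeze" is the grip in N (left out, the last holds). Time passes only in rows, so rows that do not move let the fingers close. It gives the time, the measured TCP pose, the force, the opening and the grip force at its end, in the units of the state.
- sensors.state(): the state, without advancing time (a new reading comes with each control period).
- snapshot(name): name is "scene" or "side" or "wrist"; returns the picture (480x640x3 uint8, red, green, blue); there is no depth.
- camera_params(name): a dict with "mtx" (3x3 intrinsics, pixels), "R" (3x3) and "t" (3): a world point X has camera coordinates R X + t. Camera axes: x right, y down, z forward; pixel columns grow to the right and rows downward; lengths in m; the calibration is good to about 2 mm. A picture is of the moment at which its call begins: read the wrist's pose just before it. camera_params takes no time and is no camera call; for the wrist camera it gives the pose at the moment of the call.
- order.sign_off(): hands the job in; it is judged then, once.
The state is a dict: "clock": time; "q": joint angles; "qvel": joint speeds; "joint_efforts": joint torques, N m; "ee_pos": TCP position; "ee_rot": TCP orientation; "ft_force": force on the tool from outside, world axes, zero at the start; "ft_torque": the same for the moment, N m; "finger_gap": finger opening in m; "grip_force": force on a finger pad.
Only numpy, scipy, OpenCV 4.12 (cv2) and the standard library are available. Lean on these libraries where they do the work, as an engineer would, in place of code of your own. Each camera call takes 0.05 s, during which the arm holds its last target. There are 200 camera calls.

TASK

Take the orange-handled hook rod from its bracket and use it to fetch the blue hair-trap basket from deep inside the grey standpipe: hook its bail, ease it round anticlockwise by feel under no more than a light pull until its lugs find the notches in the seat (never wrench at a locked basket, the lugs snap), and draw it out on the hook. Stand the basket upright in the upper clear tray, setting it down gently, unhook it, and hang the rod back on its bracket. Leave the trays and the other things on the ledge where they are.

Things in the scene. Friction and masses are not known exactly. Their poses are not given: they have to be found in the camera images.
- rod: Steel hook rod hanging upright in the bracket fork, 148 mm long, 0.18 kg. Origin: centre of the hook's channel, where the middle of a seated bail bar lies; z up to the handle, x towards the hook's free tip, y along the hook's width. Its 8 mm shank rises behind the hook at x = -7 mm and cranks over to x = 0 between 30 and 48 mm up.
- rod_hook (a point): same point and axes as the rod. The hook is a flat strip bent to an upward-open J, 22 mm wide (y): channel 7 mm wide in x, back plate at x -6.5 to -3.5 mm, free tip at x 3.5 to 8 mm ending 7 mm above this point, channel floor 2.4 mm and underside 6 mm below it.
- rod_grip (a point): middle of the place to grip the rod: on its axis, 118 mm above its origin, in the orange handle, a block 26 mm (x) by 16 mm (y) that runs from 77 to 142 mm up; pinch its two flat faces that look along the rod's +y and -y (16 mm apart)
- rod_collar (a point): centre of the underside of the rod's round collar (26 mm across, 5 mm thick), 72 mm above the rod's origin
- bracket: Steel stand fixed to the ledge: base plate, 14 mm post and a level fork that carries the rod. Origin on the ledge below where the rod hangs; the post stands 45 mm along +x, the fork is open to -x. Prongs 7 mm wide, 6 mm thick, 15 mm gap between them, ending at x = -22 mm in lips 4 mm high; another 4 mm stop at x = +18 mm.
- bracket_rest (a point): where the centre of the rod's collar rests on the fork's top face, 100 mm above the ledge, 5 mm play each way along x; the hook below is too wide to come up through the gap: lift the rod over 4 mm to clear the lips, then draw it out along the bracket's -x by 45 mm or more; hang it up the opposite way
- pipe: Grey upright waste standpipe fixed to the ledge, 130 mm tall, 94 mm outside, bore 86 mm. Origin on its axis on the ledge.
- pipe_seat (a point): on the pipe's axis, 38 mm up: level of the bayonet seat inside, 68 mm bore. Its ledge carries the basket's lugs; three claws lie over them (underside 45 mm, top 50 mm above the work surface) with three notches between, 120 degrees apart, each 40 degrees wide. It sits in a rubber seal that gives about 1 mm per 3 N, at no particular angle: the pipe's pose does not tell where the notches are.
- pipe_mouth (a point): centre of the pipe's open top, 130 mm above the ledge
- basket: Blue hair-trap basket, 0.10 to 0.21 kg, hanging by its lugs on the seat in the pipe, its floor 11 mm above the work surface. Origin: centre of its underside; z up. Cup 31 mm high, 52 mm across at the foot, 59 mm at the top; three lugs 120 degrees apart (one along +x) reach out to 40 mm radius, 14 mm wide, 27 to 31 mm up. Side play in the seat 1 to 2 mm, up and down 3 mm.
- bail (a point): middle of the basket's stiff bail (centre of the wire), 59 mm above the basket's origin: 4.4 mm steel wire, legs from y = +-27.5 mm up to a straight level bar 36 mm long along the basket's y; its axes are the basket's
- basket_lugs (a point): centre of the ring of lugs, 29 mm above the basket's origin. As found the basket is locked: only after an anticlockwise turn (from above) of somewhere between 30 and 80 degrees do the lugs lie under the notches (about 8 degrees slack either side), where alone it can rise. Stops end the turn just past the notches, and clockwise. It stays where left. Over 25 N of pull or wrench snaps the lugs; 5 N is ample.
- tray_low: lower one of the stacked pair of clear trays, loose on the ledge, 170 (x) by 130 (y) by 30 mm, 0.3 kg; origin: centre of its underside
- tray_top: upper clear tray, same size (170 by 130 mm, rim 30 mm and inner floor 7 mm above its origin, walls 3 mm), its foot nested in the lower one so that its origin lies 26 mm above the ledge; origin: centre of its underside
- jar: green glass jar with brass twist lid, 60 mm across, 70 mm tall; a bystander; origin: centre of its underside
- soap: pale green bar of aloe soap, 75 by 50 by 22 mm; a bystander; origin: centre of its underside
- tweezers: steel tweezers lying flat, 95 by 18 by 6 mm; a bystander; origin: centre of the underside
- roller: bright pink hard plastic hair roller standing on end, 34 mm across, 62 mm tall; a bystander; origin: centre of its underside
Not all that is in view belongs to the job. Leave any red look-alike of the bracket alone.

How it is judged:
On the way, in this order (a step that is already met when the one before it is completed fails the run):
1. the rod has been taken off its bracket (distance between rod_collar and bracket_rest above 0.05 m), for 0.1 s.
2. the basket has been drawn clear above the pipe, hanging on the rod (height (world z) of basket above 0.132 m and distance between rod and bail below 0.012 m and contact force between rod and basket above 0.3 N), for 0.1 s.
3. the basket stands upright in the upper tray and is off the hook (horizontal distance between basket and tray_top below 0.06 m and z of basket in the frame of tray_top below 0.012 m and angle between basket's own z axis and vertical below 0.15 rad and contact force between basket and tray_top above 0.3 N and distance between rod and bail above 0.03 m), for 0.2 s.
At the end, for the whole second after the job is handed in: The basket stands at rest and upright (within 0.15 rad) on the floor of the upper tray (its centre within 60 mm of the tray's, its underside within 12 mm of the tray's origin height), and the rod hangs at rest in the bracket fork, upright within 0.15 rad, its collar within 12 mm of the rest point (horizontal distance between basket and tray_top below 0.06 m and z of basket in the frame of tray_top below 0.012 m and angle between each of basket, rod's own z axis and vertical below 0.15 rad and linear speed of basket below 0.02 m/s and distance between rod_collar and bracket_rest below 0.012 m and contact force between rod and bracket above 0.3 N and linear speed of rod below 0.03 m/s); the robot touches nothing.
It fails at once if the basket is pulled or wrenched with the rod harder than 25 N (its lugs snap) (contact force between rod and basket above 25 N).
It fails at once if the rod is driven against the pipe harder than 20 N (contact force between rod and pipe above 20 N).
It fails at once if the basket is dropped or banged down in the tray (more than 15 N) (contact force between basket and tray_top above 15 N).
It fails at once if the basket is handled with the gripper instead of the rod (contact force between the fingers and basket above 0.5 N).
It fails at once if a tray is shoved more than 25 mm or a bystander is moved more than 20 mm (distance of any of tray_low, tray_top from where it was at the start of the episode above 0.025 m or distance of any of jar, soap, tweezers, roller from where it was at the start of the episode above 0.02 m).
It also fails if it takes over 72 s, if anything falls off the work surface, if the arm or the gripper's body presses on something with over 40 N, if the wrist force passes 120 N, or if a joint passes its speed limit or range.

## Working session

There is one attempt and no reset: what is moved stays moved. The work goes in short steps, Python scripts to look and compute and a tool call to move; the robot and the scene stay as the last step left them, time stands still between calls to the robot, and variables do not carry over. Pictures are saved under pics/ and viewed, at most 10 in all, crops included, and the job is handed in when it is done.

Besides the shell and the picture viewer there is one more tool, called after "Emit:" by a JSON object that holds its "method" and its "body", one argument or row to a line. carry_out: Moves the arm, as the interface text tells. Its arguments: {"type":"object","properties":{"delta_pos":{"type":"array","items":{"type":"array","items":{"type":"number","minimum":-1,"maximum":1}}},"rot":{"type":"array","items":{"type":"array","items":{"type":"number","minimum":-1,"maximum":1}}},"jaw":{"type":"number"},"squeeze":{"type":"number"}},"required":["delta_pos","rot"]}

```bash
mkdir -p pics
python3 - <<'E'
from cell import sensors,snapshot,camera_params
import cv2,numpy as np
for n in("scene","side","wrist"):
    im=snapshot(n); cv2.imwrite(f"pics/{n}0.png",im[:,:,::-1])
    p=camera_params(n); print(n,np.round(p["mtx"],1).tolist(),np.round(p["R"],4).tolist(),np.round(p["t"],4).tolist())
s=sensors.state(); print({k:np.round(v,3).tolist() for k,v in s.items()})
a=cv2.imread("pics/scene0.png");b=cv2.imread("pics/side0.png")
E
```

```text
scene [[459.0, 0.0, 314.2], [0.0, 459.0, 236.1], [0.0, 0.0, 1.0]] [[-0.3414, 0.9398, -0.0165], [0.7618, 0.2664, -0.5906], [-0.5506, -0.2141, -0.8068]] [0.1812, -0.3337, 1.144]
side [[465.1, 0.0, 319.6], [0.0, 465.1, 241.9], [0.0, 0.0, 1.0]] [[0.979, -0.2029, -0.0201], [-0.1393, -0.5935, -0.7927], [0.1489, 0.7788, -0.6093]] [-0.532, 0.1689, 0.9635]
wrist [[349.8, 0.0, 321.9], [0.0, 349.8, 238.8], [0.0, 0.0, 1.0]] [[0.2417, 0.9703, -0.0009], [0.919, -0.2286, 0.3211], [0.3114, -0.0784, -0.9471]] [-0.5495, -0.0434, 0.3915]
{'clock': 0.15, 'q': [1.113, 0.381, 1.298, -0.0, 1.464, -0.215], 'qvel': [0.001, -0.002, -0.003, -0.002, -0.004, -0.001], 'joint_efforts': [0.002, -43.808, -22.461, 0.071, 0.034, -0.0], 'ee_pos': [0.132, 0.534, 0.238], 'ee_rot': [-0.38, -3.118, 0.002], 'ft_force': [0.104, -0.709, -0.603], 'ft_torque': [0.025, -0.016, 0.013], 'grip_force': 0.0, 'finger_gap': 0.088}
```

View pics/scene0.png

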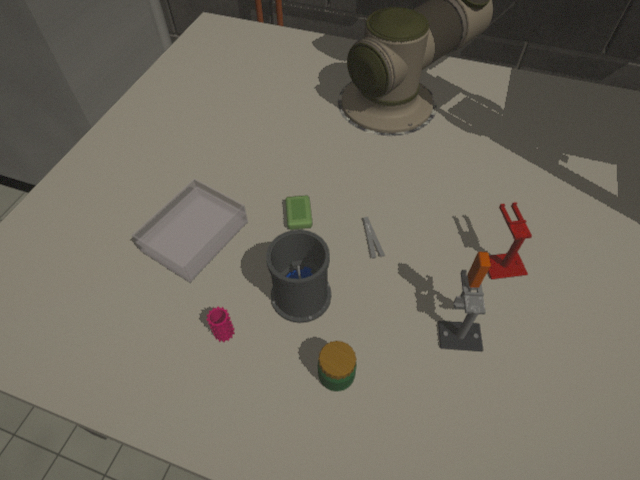

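View pics/side0.png

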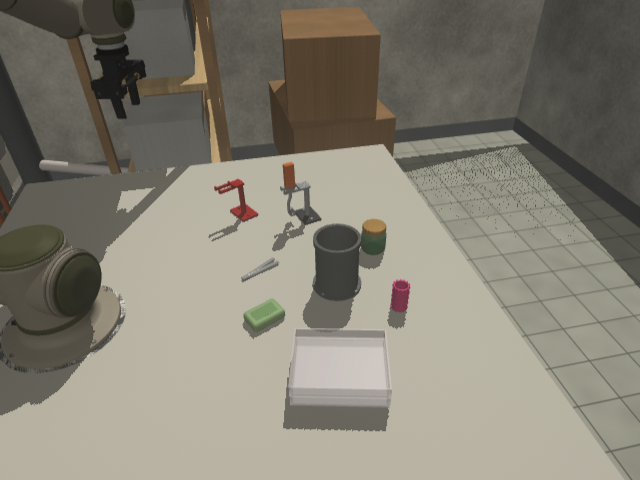

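The steel bracket with the orange rod is at scene (479,270) with its base at (460,335), and at side (289,175). The red look-alike is at scene (515,240) and side (238,200), and I'll leave it alone. The pipe is at scene (300,275), with the blue basket and bail at (297,270). The tray is at scene (190,230). Next is one close crop mosaic.

Run:
```python
import cv2,numpy as np
a=cv2.imread("pics/scene0.png");b=cv2.imread("pics/side0.png")
def c(im,x,y,w,h,s): return cv2.resize(im[y:y+h,x:x+w],(w*s,h*s),interpolation=cv2.INTER_CUBIC)
# 4 tiles 400x300
t=[c(a,430,245,80,60,5),c(b,255,155,80,60,5),c(a,260,225,80,60,5),c(a,430,295,80,60,5)]
cv2.imwrite("pics/m1.png",np.vstack([np.hstack(t[:2]),np.hstack(t[2:])]))
```

```text
(no output)
```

View pics/m1.png

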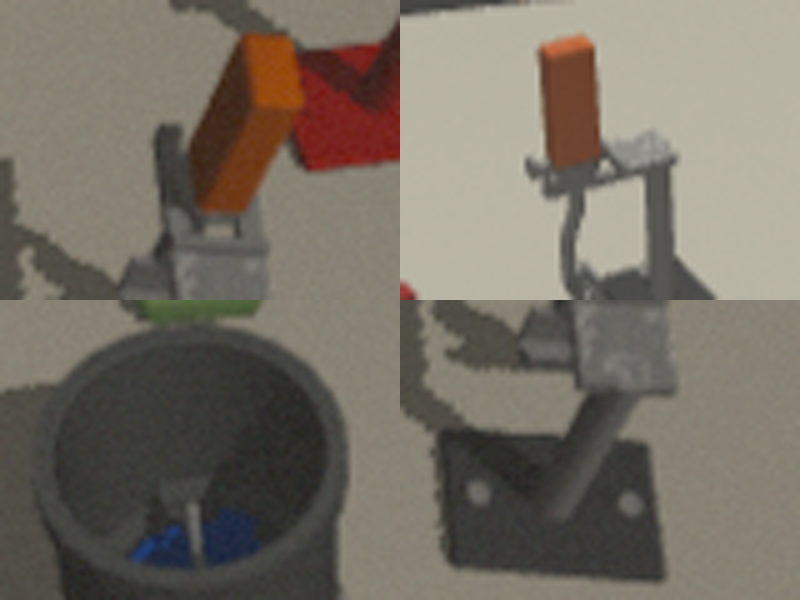

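```bash
cat > h.py <<'E'
from cell import sensors,snapshot,camera_params
import cv2,numpy as np
from scipy.spatial.transform import Rotation as Ro
from scipy.optimize import least_squares
def plane(n,uv,z,p=None):
    p=p or camera_params(n); uv=np.atleast_2d(np.array(uv,float))
    R,t=np.array(p["R"]),np.array(p["t"]); C=-R.T@t
    d=(R.T@np.linalg.inv(p["mtx"])@np.c_[uv,np.ones(len(uv))].T).T
    return C+d*((z-C[2])/d[:,2])[:,None]
def proj(n,X,p=None):
    p=p or camera_params(n); X=np.atleast_2d(X)
    c=(np.array(p["R"])@X.T).T+np.array(p["t"]); q=(np.array(p["mtx"])@c.T).T
    return q[:,:2]/q[:,2:]
def tri(a,b,na="scene",nb="side"):
    f=lambda X:np.r_[proj(na,X)[0]-a,proj(nb,X)[0]-b]
    r=least_squares(f,[.5,0,.1]); return r.x,np.abs(r.fun).max()
def circ(P,r):
    f=lambda c:np.hypot(P[:,0]-c[0],P[:,1]-c[1])-r
    s=least_squares(f,P[:,:2].mean(0)); return s.x,s.fun
E
python3 - <<'E'
from h import *
np.set_printoptions(precision=4,suppress=True)
T=lambda x,y:(430+x/5,245+y/5)
print("top corners",plane("scene",[T(247,35),T(295,38),T(303,105),T(247,105)],.170))
print("handle top",tri(T(273,70),(255+167/5,155+46/5)))
print("base",plane("scene",[(430+x/5,295+y/5) for x,y in[(40,130),(245,140),(265,280),(48,267)]],.005))
print("fork plate",plane("scene",[T(175,245),T(263,248),(430+275/5,295+93/5),(430+180/5,295+85/5)],.100))
P=plane("scene",[(260+x/5,225+y/5) for x,y in[(35,150),(348,150),(195,22)]],.13);print(circ(P,.047))
P=plane("side",[(314,236),(361,236),(338,227.5)],.13);print(circ(P,.047))
print("tray scene",plane("scene",[(197,183),(247,213),(190,278),(134,239)],.056))
print("tray side",plane("side",[(293,332),(387,332),(389,393),(289,393)],.056))
E
```

```text
top corners [[0.5119 0.2531 0.17  ]
 [0.5084 0.2663 0.17  ]
 [0.5311 0.2715 0.17  ]
 [0.5363 0.2565 0.17  ]]
handle top (array([0.5211, 0.2619, 0.1679]), np.float64(0.72836330404607))
base [[0.5514 0.2333 0.005 ]
 [0.5318 0.2996 0.005 ]
 [0.5802 0.3129 0.005 ]
 [0.5995 0.2452 0.005 ]]
fork plate [[0.5441 0.2546 0.1   ]
 [0.5361 0.2802 0.1   ]
 [0.5676 0.288  0.1   ]
 [0.5744 0.2609 0.1   ]]
(array([ 0.5772, -0.0075]), array([0.0023, 0.0023, 0.0003]))
(array([ 0.5796, -0.0195]), array([ 0.0039,  0.004 , -0.0022]))
tray scene [[ 0.4405 -0.2808  0.056 ]
 [ 0.4778 -0.1536  0.056 ]
 [ 0.6405 -0.1854  0.056 ]
 [ 0.6014 -0.323   0.056 ]]
tray side [[ 0.4576 -0.1781  0.056 ]
 [ 0.6263 -0.2162  0.056 ]
 [ 0.5888 -0.3402  0.056 ]
 [ 0.4306 -0.3052  0.056 ]]
```

The steel bracket holds the rod at about (0.522, 0.262), with yaw about 14°. The bail bar runs roughly along world x. I'll move above the handle.

Emit:
{"method": "carry_out", "body": {
  "delta_pos": [
    [0.867,-0.604,0],
    [0.867,-0.604,0],
    [0.867,-0.604,0],
    [0.867,-0.604,0],
    [0.867,-0.604,0]
  ],
  "rot": [
    [0,0,0.475],
    [0,0,0.475],
    [0,0,0.475],
    [0,0,0.475],
    [0,0,0.475]
  ],
  "jaw": 0
}}

```text
clock: 0.57
ee_pos: [0.2632, 0.4422, 0.2386]
ee_rot: [-0.118, -3.139, 0.001]
ft_force: [0.3, 0.1, -0.6]
finger_gap: 0.088
grip_force: 0.0
```

Emit:
{"method": "carry_out", "body": {
  "delta_pos": [
    [0.867,-0.604,0],
    [0.867,-0.604,0],
    [0.867,-0.604,0],
    [0.867,-0.604,0],
    [0.867,-0.604,0]
  ],
  "rot": [
    [0,0,0.475],
    [0,0,0.475],
    [0,0,0.475],
    [0,0,0.475],
    [0,0,0.475]
  ]
}}

```text
clock: 0.98
ee_pos: [0.3934, 0.3515, 0.2386]
ee_rot: [0.142, -3.138, 0.0]
ft_force: [0.4, 0.4, 0.3]
finger_gap: 0.0881
grip_force: 0.0
```

Emit:
{"method": "carry_out", "body": {
  "delta_pos": [
    [0.867,-0.604,0],
    [0.867,-0.604,0],
    [0.867,-0.604,0],
    [0.867,-0.604,0],
    [0.867,-0.604,0]
  ],
  "rot": [
    [0,0,0.475],
    [0,0,0.475],
    [0,0,0.475],
    [0,0,0.475],
    [0,0,0.475]
  ]
}}

```text
clock: 1.4
ee_pos: [0.5234, 0.2609, 0.2385]
ee_rot: [0.401, -3.115, 0.0]
ft_force: [0.4, 0.3, -0.3]
finger_gap: 0.0882
grip_force: 0.0
```

Run:
```python
from h import *
p=camera_params("wrist");im=snapshot("wrist");cv2.imwrite("pics/w1.png",im[:,:,::-1])
s=sensors.state();print(s["clock"],s["ee_pos"],s["ee_rot"],s["q"])
import pickle;pickle.dump(p,open("w1.pkl","wb"))
```

```text
1.45 [0.52745337 0.25770943 0.23784966] [-3.98642575e-01  3.11548892e+00 -2.61994567e-03] [ 0.2537212   0.44689423  1.19170429 -0.00174757  1.50250823 -1.57148336]
```

View pics/w1.png

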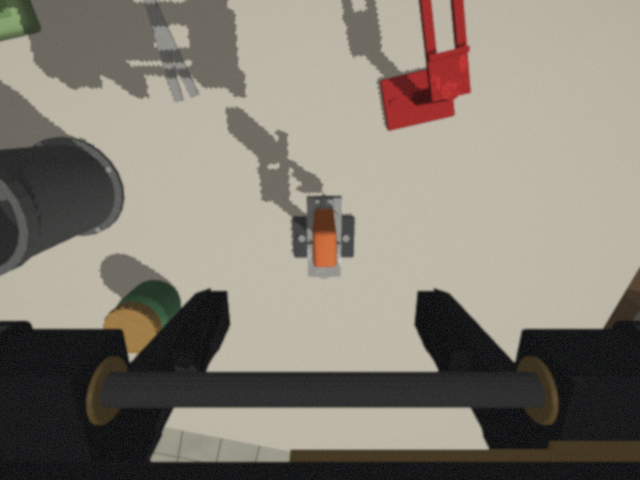

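Run:
```python
from h import *
import pickle;p=pickle.load(open("w1.pkl","rb"))
np.set_printoptions(precision=4,suppress=True)
im=cv2.imread("pics/w1.png");hsv=cv2.cvtColor(im,cv2.COLOR_BGR2HSV)
m=((hsv[:,:,0]<16)&(hsv[:,:,1]>180)&(hsv[:,:,2]>60)).astype(np.uint8); m[:190]=0;m[280:]=0;m[:,:290]=0;m[:,360:]=0
for r in range(204,272,4):
    xs=np.nonzero(m[r])[0]
    if len(xs):print(r,xs.min(),xs.max(),im[r,int(xs.mean())])
s=sensors.state();print(s["clock"],s["ee_pos"])
print(plane("wrist",[(313,238),(336.5,238),(336.5,266.5),(314.5,266.5)],.17,p))
print("fork plate",plane("wrist",[(308,276),(342,276)],.1,p))
```

```text
212 317 324 [29 47 88]
220 321 330 [29 50 90]
224 320 330 [29 50 89]
228 316 324 [31 51 91]
232 315 332 [ 41  73 137]
240 319 319 [ 56 103 195]
244 315 320 [ 57 102 192]
252 316 317 [ 52  94 179]
256 318 318 [ 57 103 196]
1.45 [0.5275 0.2577 0.2378]
[[0.5136 0.2523 0.17  ]
 [0.5098 0.267  0.17  ]
 [0.5291 0.2723 0.17  ]
 [0.5327 0.2581 0.17  ]]
fork plate [[0.5726 0.2608 0.1   ]
 [0.5649 0.2901 0.1   ]]
```

Emit:
{"method": "carry_out", "body": {
  "delta_pos": [
    [0,0,0],
    [0,0,0]
  ],
  "rot": [
    [0,0,0],
    [0,0,0]
  ]
}}

```text
clock: 1.62
ee_pos: [0.5221, 0.262, 0.2383]
ee_rot: [0.397, -3.115, -0.0]
ft_force: [-1.3, 0.6, -0.2]
finger_gap: 0.0884
grip_force: 0.0
```

The orange handle top is at (325,252) in the wrist view, centred between the fingers, and maps to (0.521, 0.262) with yaw 14.4°. I'll descend and grip.

Emit:
{"method": "carry_out", "body": {
  "delta_pos": [
    [0,0,-1],
    [0,0,-1],
    [0,0,-0.9],
    [0,0,-0.5],
    [0,0,-0.3]
  ],
  "rot": [
    [0,0,0],
    [0,0,0],
    [0,0,0],
    [0,0,0],
    [0,0,0]
  ]
}}

```text
clock: 2.03
ee_pos: [0.5205, 0.2629, 0.1259]
ee_rot: [0.4, -3.113, 0.0]
ft_force: [1.3, 0.2, 0.0]
finger_gap: 0.0879
grip_force: 0.0
```

Emit:
{"method": "carry_out", "body": {
  "delta_pos": [
    [0,0,0],
    [0,0,0],
    [0,0,0],
    [0,0,0],
    [0,0,0]
  ],
  "rot": [
    [0,0,0],
    [0,0,0],
    [0,0,0],
    [0,0,0],
    [0,0,0]
  ],
  "jaw": 255,
  "squeeze": 45
}}

```text
clock: 2.45
ee_pos: [0.5227, 0.2622, 0.1287]
ee_rot: [-0.399, 3.114, 0.0]
ft_force: [0.3, -0.6, -0.6]
finger_gap: 0.057
grip_force: 0.0
```

Emit:
{"method": "carry_out", "body": {
  "delta_pos": [
    [0,0,0],
    [0,0,0],
    [0,0,0],
    [0,0,0],
    [0,0,0]
  ],
  "rot": [
    [0,0,0],
    [0,0,0],
    [0,0,0],
    [0,0,0],
    [0,0,0]
  ]
}}

```text
clock: 2.87
ee_pos: [0.5224, 0.262, 0.1278]
ee_rot: [-0.399, 3.116, 0.0]
ft_force: [0.6, -0.9, 0.5]
finger_gap: 0.0227
grip_force: 0.0
```

Emit:
{"method": "carry_out", "body": {
  "delta_pos": [
    [0,0,0],
    [0,0,0],
    [0,0,0],
    [0,0,0]
  ],
  "rot": [
    [0,0,0],
    [0,0,0],
    [0,0,0],
    [0,0,0]
  ]
}}

```text
clock: 3.2
ee_pos: [0.5224, 0.2621, 0.1277]
ee_rot: [0.399, -3.116, 0.0]
ft_force: [-0.1, 0.0, -0.2]
finger_gap: 0.0157
grip_force: 45.0
```

Emit:
{"method": "carry_out", "body": {
  "delta_pos": [
    [0,0,0.1],
    [0,0,0.15],
    [0,0,0.1],
    [0,0,0.05],
    [0,0,0]
  ],
  "rot": [
    [0,0,0],
    [0,0,0],
    [0,0,0],
    [0,0,0],
    [0,0,0]
  ]
}}

```text
clock: 3.62
ee_pos: [0.5225, 0.2621, 0.1403]
ee_rot: [-0.399, 3.115, 0.0]
ft_force: [0.3, -0.9, -2.2]
finger_gap: 0.0157
grip_force: 45.0
```

Emit:
{"method": "carry_out", "body": {
  "delta_pos": [
    [-0.3,-0.08,0],
    [-0.55,-0.14,0],
    [-0.55,-0.14,0],
    [-0.45,-0.12,0],
    [-0.28,-0.07,0]
  ],
  "rot": [
    [0,0,0],
    [0,0,0],
    [0,0,0],
    [0,0,0],
    [0,0,0]
  ]
}}

```text
clock: 4.03
ee_pos: [0.4571, 0.2453, 0.1397]
ee_rot: [0.399, -3.115, 0.0]
ft_force: [0.1, 0.1, -1.3]
finger_gap: 0.0156
grip_force: 45.0
```

Emit:
{"method": "carry_out", "body": {
  "delta_pos": [
    [0,0,0.6],
    [0,0,0.8],
    [0,0,0.9],
    [0,0,0.9],
    [0,0,0.6]
  ],
  "rot": [
    [0,0,-1],
    [0,0,-1],
    [0,0,-1],
    [0,0,-1],
    [0,0,-1]
  ]
}}

```text
clock: 4.45
ee_pos: [0.4589, 0.2457, 0.2564]
ee_rot: [0.154, 3.135, 0.001]
ft_force: [0.1, 0.1, -0.8]
finger_gap: 0.0157
grip_force: 45.0
```

Emit:
{"method": "carry_out", "body": {
  "delta_pos": [
    [0.2,-0.55,0],
    [0.2,-0.55,0],
    [0.2,-0.55,0],
    [0.2,-0.55,0],
    [0.2,-0.55,0]
  ],
  "rot": [
    [0,0,-1],
    [0,0,-1],
    [0,0,-1],
    [0,0,-1],
    [0,0,-1]
  ]
}}

```text
clock: 4.87
ee_pos: [0.4888, 0.1623, 0.2538]
ee_rot: [0.696, 3.063, 0.0]
ft_force: [0.2, 0.8, -2.5]
finger_gap: 0.0157
grip_force: 45.0
```

Emit:
{"method": "carry_out", "body": {
  "delta_pos": [
    [0.2,-0.55,0],
    [0.2,-0.55,0],
    [0.2,-0.55,0],
    [0.2,-0.55,0],
    [0.2,-0.55,0]
  ],
  "rot": [
    [0,0,-1],
    [0,0,-1],
    [0,0,-1],
    [0,0,-1],
    [0,0,-1]
  ]
}}

```text
clock: 5.28
ee_pos: [0.5188, 0.0797, 0.2538]
ee_rot: [1.218, 2.896, 0.0]
ft_force: [0.4, -0.0, -2.7]
finger_gap: 0.0157
grip_force: 45.0
```

Emit:
{"method": "carry_out", "body": {
  "delta_pos": [
    [0.2,-0.55,0],
    [0.2,-0.55,0],
    [0.2,-0.55,0],
    [0.2,-0.55,0],
    [0.2,-0.55,0]
  ],
  "rot": [
    [0,0,-1],
    [0,0,-1],
    [0,0,-1],
    [0,0,-1],
    [0,0,-1]
  ]
}}

```text
clock: 5.7
ee_pos: [0.5488, -0.0029, 0.2537]
ee_rot: [1.702, 2.64, 0.0]
ft_force: [0.1, 0.6, -1.2]
finger_gap: 0.016
grip_force: 45.0
```

Emit:
{"method": "carry_out", "body": {
  "delta_pos": [
    [0.2,-0.6,0],
    [0.2,-0.6,0],
    [0.2,-0.55,0],
    [0.2,-0.4,0],
    [0.15,-0.2,0]
  ],
  "rot": [
    [0,0,-1],
    [0,0,-1],
    [0,0,-1],
    [0,0,-1],
    [0,0,-1]
  ]
}}

```text
clock: 6.12
ee_pos: [0.5774, -0.0741, 0.2535]
ee_rot: [2.136, 2.303, -0.0]
ft_force: [0.0, 0.5, -1.3]
finger_gap: 0.0156
grip_force: 45.0
```

Emit:
{"method": "carry_out", "body": {
  "delta_pos": [
    [0,0,0],
    [0,0,0],
    [0,0,0]
  ],
  "rot": [
    [0,0,-0.7],
    [0,0,-0.4],
    [0,0,0]
  ]
}}

```text
clock: 6.37
ee_pos: [0.5771, -0.0727, 0.2536]
ee_rot: [-2.219, -2.224, 0.0]
ft_force: [0.1, -0.0, -1.9]
finger_gap: 0.0158
grip_force: 45.0
```

Run:
```python
from h import *
import pickle
p=camera_params("wrist");im=snapshot("wrist");cv2.imwrite("pics/w2.png",im[:,:,::-1])
s=sensors.state();print(s["clock"],s["ee_pos"],s["ee_rot"],s["q"])
pickle.dump(p,open("w2.pkl","wb"));print(proj("wrist",[[.577,-.012,.13],[.577,-.012,.07]],p))
```

```text
6.4167 [ 0.57706289 -0.07256124  0.25363155] [-2.21718320e+00 -2.22556640e+00  8.40895705e-05] [-3.28508439e-01  4.27431749e-01  1.17825210e+00 -9.11817022e-06
  1.53601200e+00 -3.32281996e-01]
[[321.85708516 152.8756184 ]
 [321.87654315 147.06815989]]
```

View pics/w2.png

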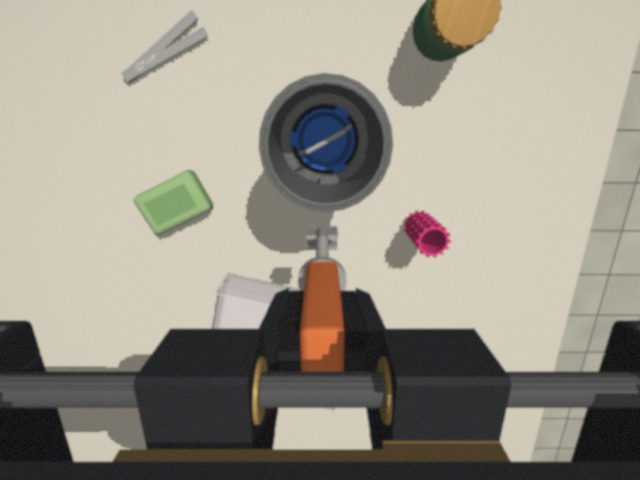

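Wrist view: the pipe's outer rim is centred at about (326,142), and the bail bar runs from about (305,151) to (352,126). The hook is at (322,238). I need an enlarged crop for the details.

Run:
```python
import cv2
a=cv2.imread("pics/w2.png")[68:218,256:396]
cv2.imwrite("pics/w2c.png",cv2.resize(a,None,fx=4,fy=4,interpolation=cv2.INTER_CUBIC))
```

```text
(no output)
```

View pics/w2c.png

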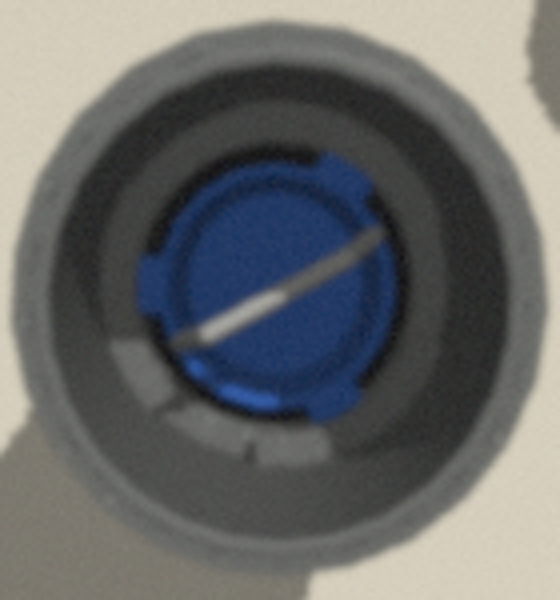

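Run:
```python
from h import *
import pickle;p=pickle.load(open("w2.pkl","rb"))
np.set_printoptions(precision=4,suppress=True)
f=lambda L:[(256+x/4-.4,68+y/4-.4) for x,y in L]
P=plane("wrist",f([(12,297),(545,297),(278,22),(278,572),(90,109),(467,485)]),.13,p);print(circ(P,.047))
b=plane("wrist",f([(180,345),(380,230)]),.068,p);print("bar",b,b.mean(0),np.degrees(np.arctan2(*(b[1]-b[0])[1::-1])))
l=plane("wrist",f([(345,170),(150,283),(335,398)]),.041,p);c=l.mean(0);print("lugs",l-c,c,np.degrees(np.arctan2((l-c)[:,1],(l-c)[:,0])))
n=plane("wrist",f([(175,405),(248,450),(125,340),(325,430)]),.05,p)-c;print("claw edges",n,np.degrees(np.arctan2(n[:,1],n[:,0])))
e=np.array([.57706,-.07256,.15393]);print("hook pred",proj("wrist",[e,e+[.011,-.005,.0],e+[-.011,-.005,0],e+[.011,.0065,0]],p))
```

```text
(array([ 0.5796, -0.0068]), array([0.0027, 0.0025, 0.0023, 0.0027, 0.0018, 0.0019]))
bar [[ 0.5573 -0.0182  0.068 ]
 [ 0.6029  0.0071  0.068 ]] [ 0.5801 -0.0056  0.068 ] 29.06109661871786
lugs [[ 0.0164  0.0268  0.    ]
 [-0.0312  0.0006  0.    ]
 [ 0.0149 -0.0274  0.    ]] [ 0.5798 -0.0063  0.041 ] [ 58.5743 178.9126 -61.5026]
claw edges [[-0.0251 -0.028   0.009 ]
 [-0.0071 -0.0391  0.009 ]
 [-0.0369 -0.0123  0.009 ]
 [ 0.0121 -0.0341  0.009 ]] [-131.8736 -100.2742 -161.53    -70.5141]
hook pred [[321.8779 239.511 ]
 [336.6156 245.8629]
 [307.1318 245.8428]
 [336.8371 231.1585]]
```

Emit:
{"method": "carry_out", "body": {
  "delta_pos": [
    [-0.03,0.5,0],
    [-0.03,0.7,0],
    [-0.04,0.7,0],
    [-0.04,0.5,0],
    [-0.02,0.29,0]
  ],
  "rot": [
    [0,0,1],
    [0,0,1],
    [0,0,1],
    [0,0,1],
    [0,0,1]
  ]
}}

```text
clock: 6.83
ee_pos: [0.5719, 0.01, 0.2539]
ee_rot: [-1.79, -2.582, -0.0]
ft_force: [-0.7, -0.3, -1.8]
finger_gap: 0.0157
grip_force: 45.0
```

Emit:
{"method": "carry_out", "body": {
  "delta_pos": [
    [0,0,0],
    [0,0,0],
    [0,0,0],
    [0,0,0]
  ],
  "rot": [
    [0,0,1],
    [0,0,0.8],
    [0,0,0.4],
    [0,0,0]
  ]
}}

```text
clock: 7.17
ee_pos: [0.5722, 0.0084, 0.2538]
ee_rot: [1.592, 2.709, -0.0]
ft_force: [-0.1, -0.4, -1.5]
finger_gap: 0.0155
grip_force: 45.0
```

Emit:
{"method": "carry_out", "body": {
  "delta_pos": [
    [0,0,-0.4],
    [0,0,-0.6],
    [0,0,-0.6],
    [0,0,-0.5],
    [0,0,-0.3]
  ],
  "rot": [
    [0,0,0],
    [0,0,0],
    [0,0,0],
    [0,0,0],
    [0,0,0]
  ]
}}

```text
clock: 7.58
ee_pos: [0.5717, 0.0083, 0.1801]
ee_rot: [-1.594, -2.705, 0.001]
ft_force: [0.1, -0.2, -2.5]
finger_gap: 0.0156
grip_force: 45.0
```

Run:
```python
from h import *
a=snapshot("wrist")[:,:,::-1]; b=snapshot("scene")[:,:,::-1]
s=sensors.state();print(s["clock"],s["ee_pos"],s["ee_rot"],s["ft_force"],s["ft_torque"])
a=cv2.resize(a[60:260,240:420],None,fx=3,fy=3,interpolation=cv2.INTER_CUBIC)[:600,:400] if 0 else cv2.resize(a[90:290,255:388],(400,600),interpolation=cv2.INTER_CUBIC)
b=cv2.resize(b[190:310,260:340],(400,600),interpolation=cv2.INTER_CUBIC)
cv2.imwrite("pics/m3.png",np.hstack([a,b]))
```

```text
7.6833 [0.57169819 0.00833932 0.18051418] [-1.59371383e+00 -2.70433728e+00  1.42452224e-03] [-0.21717071  0.10519114 -1.67266331] [-0.07470342  0.03425329 -0.01271786]
```

View pics/m3.png

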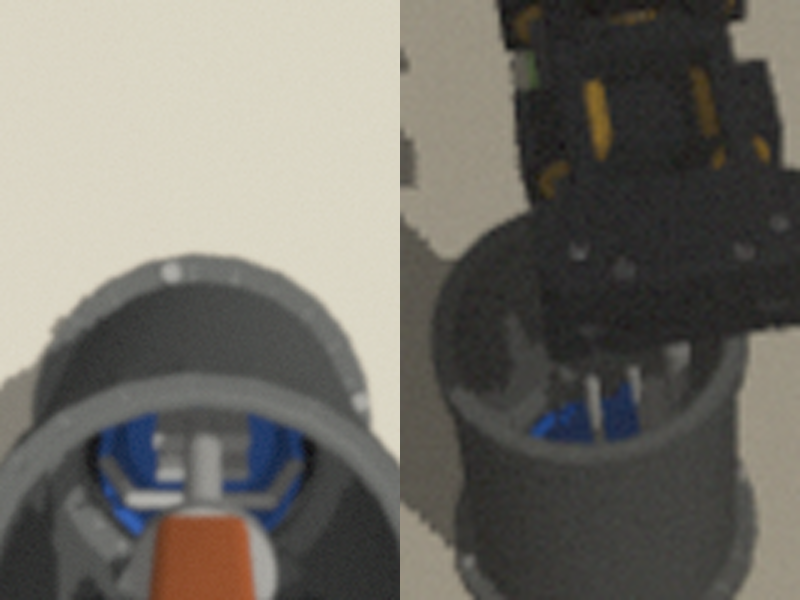

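Left tile: the hook (T at about (205,455)) lies behind the bail bar (row 497), centred and parallel. I'll go down below the bar and then slide under it.

Emit:
{"method": "carry_out", "body": {
  "delta_pos": [
    [0,0,-0.25],
    [0,0,-0.3],
    [0,0,-0.22],
    [0,0,-0.13],
    [0,0,0]
  ],
  "rot": [
    [0,0,0],
    [0,0,0],
    [0,0,0],
    [0,0,0],
    [0,0,0]
  ]
}}

```text
clock: 8.1
ee_pos: [0.5718, 0.0083, 0.1538]
ee_rot: [-1.594, -2.705, 0.001]
ft_force: [-0.6, -0.4, -2.3]
finger_gap: 0.016
grip_force: 45.0
```

Emit:
{"method": "carry_out", "body": {
  "delta_pos": [
    [0.05,-0.09,0],
    [0.07,-0.13,0],
    [0.07,-0.12,0],
    [0.05,-0.09,0],
    [0.02,-0.04,0]
  ],
  "rot": [
    [0,0,0],
    [0,0,0],
    [0,0,0],
    [0,0,0],
    [0,0,0]
  ]
}}

```text
clock: 8.52
ee_pos: [0.5804, -0.0065, 0.1549]
ee_rot: [1.595, 2.706, 0.0]
ft_force: [-0.1, 0.2, -1.5]
finger_gap: 0.0156
grip_force: 45.0
```

Emit:
{"method": "carry_out", "body": {
  "delta_pos": [
    [0,0,0],
    [0,0,0],
    [0,0,0]
  ],
  "rot": [
    [0,0,0],
    [0,0,0],
    [0,0,0]
  ]
}}

```text
clock: 8.77
ee_pos: [0.5799, -0.0058, 0.1548]
ee_rot: [-1.595, -2.707, -0.0]
ft_force: [-0.5, 0.5, -1.3]
finger_gap: 0.0156
grip_force: 45.0
```

Emit:
{"method": "carry_out", "body": {
  "delta_pos": [
    [0,0,0.1],
    [0,0,0.13],
    [0,0,0.12],
    [0,0,0.08],
    [0,0,0.04]
  ],
  "rot": [
    [0,0,0],
    [0,0,0],
    [0,0,0],
    [0,0,0],
    [0,0,0]
  ]
}}

```text
clock: 9.18
ee_pos: [0.5802, -0.0059, 0.1695]
ee_rot: [1.594, 2.706, 0.0]
ft_force: [0.3, -0.4, -2.4]
finger_gap: 0.0159
grip_force: 45.0
```

Emit:
{"method": "carry_out", "body": {
  "delta_pos": [
    [0,0,0.03],
    [0,0,0.03],
    [0,0,0],
    [0,0,0]
  ],
  "rot": [
    [0,0,0],
    [0,0,0],
    [0,0,0],
    [0,0,0]
  ]
}}

```text
clock: 9.52
ee_pos: [0.5799, -0.0058, 0.1705]
ee_rot: [-1.594, -2.706, 0.0]
ft_force: [1.1, -0.0, -3.2]
finger_gap: 0.0152
grip_force: 45.0
```

Emit:
{"method": "carry_out", "body": {
  "delta_pos": [
    [0,0,0.03],
    [0,0,0],
    [0,0,0]
  ],
  "rot": [
    [0,0,0],
    [0,0,0],
    [0,0,0]
  ]
}}

```text
clock: 9.77
ee_pos: [0.58, -0.0059, 0.1715]
ee_rot: [-1.595, -2.707, 0.0]
ft_force: [-0.2, 0.3, -3.4]
finger_gap: 0.0156
grip_force: 45.0
```

Emit:
{"method": "carry_out", "body": {
  "delta_pos": [
    [0,0,0.03],
    [0,0,0],
    [0,0,0]
  ],
  "rot": [
    [0,0,0],
    [0,0,0],
    [0,0,0]
  ]
}}

```text
clock: 10.02
ee_pos: [0.58, -0.0059, 0.1725]
ee_rot: [1.595, 2.707, -0.0]
ft_force: [-0.2, 0.1, -2.2]
finger_gap: 0.0154
grip_force: 45.0
```

Emit:
{"method": "carry_out", "body": {
  "delta_pos": [
    [0,0,0.03],
    [0,0,0],
    [0,0,0]
  ],
  "rot": [
    [0,0,0],
    [0,0,0],
    [0,0,0]
  ]
}}

```text
clock: 10.27
ee_pos: [0.5799, -0.0058, 0.1732]
ee_rot: [-1.595, -2.707, 0.0]
ft_force: [0.2, -0.2, -5.4]
finger_gap: 0.0154
grip_force: 45.0
```

Emit:
{"method": "carry_out", "body": {
  "delta_pos": [
    [0,0,0.02],
    [0,0,0],
    [0,0,0]
  ],
  "rot": [
    [0,0,0],
    [0,0,0],
    [0,0,0]
  ]
}}

```text
clock: 10.52
ee_pos: [0.5799, -0.0058, 0.1737]
ee_rot: [-1.595, -2.706, 0.0]
ft_force: [-0.0, 0.6, -6.3]
finger_gap: 0.0158
grip_force: 45.0
```

Emit:
{"method": "carry_out", "body": {
  "delta_pos": [
    [0,0,0.02],
    [0,0,0],
    [0,0,0]
  ],
  "rot": [
    [0,0,0],
    [0,0,0],
    [0,0,0]
  ]
}}

```text
clock: 10.77
ee_pos: [0.5799, -0.0058, 0.1743]
ee_rot: [-1.595, -2.706, 0.0]
ft_force: [0.6, 0.1, -7.2]
finger_gap: 0.0158
grip_force: 45.0
```

Emit:
{"method": "carry_out", "body": {
  "delta_pos": [
    [0,0,-0.03],
    [0,0,0],
    [0,0,0],
    [0,0,0],
    [0,0,0]
  ],
  "rot": [
    [0,0,0],
    [0,0,0.4],
    [0,0,0.5],
    [0,0,0.5],
    [0,0,0.4]
  ]
}}

```text
clock: 11.18
ee_pos: [0.5801, -0.0061, 0.1738]
ee_rot: [1.419, 2.802, -0.001]
ft_force: [0.6, -1.1, -5.7]
finger_gap: 0.0153
grip_force: 45.0
```

Emit:
{"method": "carry_out", "body": {
  "delta_pos": [
    [0,0,0],
    [0,0,0],
    [0,0,0],
    [0,0,0],
    [0,0,0]
  ],
  "rot": [
    [0,0,0.5],
    [0,0,0.5],
    [0,0,0.5],
    [0,0,0.5],
    [0,0,0.5]
  ]
}}

```text
clock: 11.6
ee_pos: [0.5801, -0.006, 0.1738]
ee_rot: [1.17, 2.915, -0.0]
ft_force: [-0.0, -1.4, -5.5]
finger_gap: 0.0155
grip_force: 45.0
```

Run:
```python
from h import *
s=sensors.state();print(s["ee_pos"],s["ee_rot"],s["ft_force"],s["ft_torque"],s["q"])
```

```text
[ 0.58011582 -0.00601098  0.17376143] [ 1.16962674e+00  2.91510468e+00 -2.60185685e-04] [-3.16304979e-03 -1.36869583e+00 -5.51456176e+00] [-0.23574191 -0.07113524 -0.0486257 ] [-2.14191499e-01  4.85286328e-01  1.31893907e+00 -2.69946973e-04
  1.33680752e+00 -1.02179319e+00]
```

Emit:
{"method": "carry_out", "body": {
  "delta_pos": [
    [0,0,0],
    [0,0,0],
    [0,0,0],
    [0,0,0],
    [0,0,0]
  ],
  "rot": [
    [0,0,0.5],
    [0,0,0.5],
    [0,0,0.5],
    [0,0,0.5],
    [0,0,0.5]
  ]
}}

```text
clock: 12.02
ee_pos: [0.5802, -0.0061, 0.1738]
ee_rot: [0.911, 3.006, -0.001]
ft_force: [0.2, -1.4, -7.0]
finger_gap: 0.0156
grip_force: 45.0
```

Emit:
{"method": "carry_out", "body": {
  "delta_pos": [
    [0,0,0],
    [0,0,0],
    [0,0,0],
    [0,0,0],
    [0,0,0]
  ],
  "rot": [
    [0,0,0.5],
    [0,0,0.5],
    [0,0,0.5],
    [0,0,0.5],
    [0,0,0.5]
  ]
}}

```text
clock: 12.43
ee_pos: [0.58, -0.0058, 0.1737]
ee_rot: [0.645, 3.074, 0.0]
ft_force: [-0.0, 0.3, -5.2]
finger_gap: 0.0159
grip_force: 45.0
```

Run:
```python
from h import *
s=sensors.state();print(s["ee_pos"],s["ee_rot"],s["ft_force"],s["ft_torque"])
```

```text
[ 0.58001601 -0.00583285  0.17372311] [6.45499235e-01 3.07434149e+00 7.54482948e-05] [-1.34103270e-03  3.21239853e-01 -5.22109329e+00] [ 0.03429215 -0.0478767  -0.07194484]
```

Emit:
{"method": "carry_out", "body": {
  "delta_pos": [
    [0,0,0],
    [0,0,0],
    [0,0,0],
    [0,0,0],
    [0,0,0]
  ],
  "rot": [
    [0,0,0.5],
    [0,0,0.5],
    [0,0,0.5],
    [0,0,0.5],
    [0,0,0.3]
  ]
}}

```text
clock: 12.85
ee_pos: [0.58, -0.0059, 0.1737]
ee_rot: [0.397, 3.116, 0.0]
ft_force: [0.2, -0.2, -7.1]
finger_gap: 0.0157
grip_force: 45.0
```

Emit:
{"method": "carry_out", "body": {
  "delta_pos": [
    [0,0,0],
    [0,0,0],
    [0,0,0],
    [0,0,0],
    [0,0,0]
  ],
  "rot": [
    [0,0,0.4],
    [0,0,0.4],
    [0,0,0.4],
    [0,0,0.4],
    [0,0,0]
  ]
}}

```text
clock: 13.27
ee_pos: [0.5801, -0.0059, 0.1737]
ee_rot: [0.224, 3.133, -0.0]
ft_force: [0.7, 0.1, -7.2]
finger_gap: 0.0158
grip_force: 45.0
```

Run:
```python
from h import *
s=sensors.state();print(s["ee_pos"],s["ee_rot"],s["ft_force"],s["ft_torque"])
```

```text
[ 0.5801092  -0.00594837  0.17371972] [ 2.23749625e-01  3.13318550e+00 -2.19709712e-04] [ 0.73301726  0.10830657 -7.19670689] [-0.03039095 -0.1733037  -0.05375647]
```

Emit:
{"method": "carry_out", "body": {
  "delta_pos": [
    [0,0,0],
    [0,0,0],
    [0,0,0],
    [0,0,0]
  ],
  "rot": [
    [0,0,0.4],
    [0,0,0.4],
    [0,0,0.2],
    [0,0,0]
  ]
}}

```text
clock: 13.6
ee_pos: [0.5801, -0.0059, 0.1737]
ee_rot: [0.116, 3.139, -0.0]
ft_force: [-0.1, -0.8, -7.7]
finger_gap: 0.0154
grip_force: 45.0
```

Emit:
{"method": "carry_out", "body": {
  "delta_pos": [
    [0,0,0],
    [0,0,0],
    [0,0,0],
    [0,0,0]
  ],
  "rot": [
    [0,0,0.4],
    [0,0,0.4],
    [0,0,0.2],
    [0,0,0]
  ]
}}

```text
clock: 13.93
ee_pos: [0.5799, -0.0058, 0.1737]
ee_rot: [-0.006, -3.141, -0.0]
ft_force: [-0.7, -0.2, -5.9]
finger_gap: 0.0159
grip_force: 45.0
```

Emit:
{"method": "carry_out", "body": {
  "delta_pos": [
    [0,0,0],
    [0,0,0],
    [0,0,0],
    [0,0,0]
  ],
  "rot": [
    [0,0,0.4],
    [0,0,0.4],
    [0,0,0.2],
    [0,0,0]
  ]
}}

```text
clock: 14.27
ee_pos: [0.5801, -0.0058, 0.1739]
ee_rot: [-0.103, 3.139, -0.0]
ft_force: [0.8, 0.9, -2.4]
finger_gap: 0.0157
grip_force: 45.0
```

Run:
```python
from h import *
s=sensors.state();print(s["ee_pos"],s["ee_rot"],s["ft_force"],s["ft_torque"])
```

```text
[ 0.58009093 -0.00583896  0.17393463] [-1.03191128e-01  3.13934392e+00 -1.95488280e-04] [ 0.83528663  0.91484828 -2.39875567] [0.00493783 0.04162205 0.0265402 ]
```

The force fell from about 7 N to the hanging weight at a 65° turn, so the notches are found. I'll turn a touch more to centre the lugs, then lift gently.

Emit:
{"method": "carry_out", "body": {
  "delta_pos": [
    [0,0,0],
    [0,0,0],
    [0,0,0]
  ],
  "rot": [
    [0,0,0.5],
    [0,0,0.4],
    [0,0,0]
  ]
}}

```text
clock: 14.52
ee_pos: [0.5801, -0.0059, 0.174]
ee_rot: [-0.202, 3.134, -0.0]
ft_force: [0.1, -0.0, -3.5]
finger_gap: 0.0153
grip_force: 45.0
```

Emit:
{"method": "carry_out", "body": {
  "delta_pos": [
    [0,0,0.03],
    [0,0,0.04],
    [0,0,0.03],
    [0,0,0],
    [0,0,0]
  ],
  "rot": [
    [0,0,0],
    [0,0,0],
    [0,0,0],
    [0,0,0],
    [0,0,0]
  ]
}}

```text
clock: 14.93
ee_pos: [0.58, -0.0059, 0.1768]
ee_rot: [-0.202, 3.135, -0.0]
ft_force: [-1.0, -0.7, -4.1]
finger_gap: 0.0155
grip_force: 45.0
```

Emit:
{"method": "carry_out", "body": {
  "delta_pos": [
    [0,0,0.04],
    [0,0,0.04],
    [0,0,0.04],
    [0,0,0.03],
    [0,0,0]
  ],
  "rot": [
    [0,0,0],
    [0,0,0],
    [0,0,0],
    [0,0,0],
    [0,0,0]
  ]
}}

```text
clock: 15.35
ee_pos: [0.5801, -0.0059, 0.1814]
ee_rot: [-0.202, 3.135, -0.0]
ft_force: [0.3, -0.4, -3.0]
finger_gap: 0.0156
grip_force: 45.0
```

Emit:
{"method": "carry_out", "body": {
  "delta_pos": [
    [0,0,0.1],
    [0,0,0.2],
    [0,0,0.3],
    [0,0,0.4],
    [0,0,0.4]
  ],
  "rot": [
    [0,0,0],
    [0,0,0],
    [0,0,0],
    [0,0,0],
    [0,0,0]
  ]
}}

```text
clock: 15.77
ee_pos: [0.58, -0.0058, 0.2244]
ee_rot: [-0.202, 3.135, -0.0]
ft_force: [1.0, -0.3, -2.9]
finger_gap: 0.0157
grip_force: 45.0
```

Emit:
{"method": "carry_out", "body": {
  "delta_pos": [
    [0,0,0.5],
    [0,0,0.5],
    [0,0,0.5],
    [0,0,0.5],
    [0,0,0.4]
  ],
  "rot": [
    [0,0,0],
    [0,0,0],
    [0,0,0],
    [0,0,0],
    [0,0,0]
  ]
}}

```text
clock: 16.18
ee_pos: [0.58, -0.0058, 0.2974]
ee_rot: [-0.202, 3.133, -0.001]
ft_force: [-0.0, 0.5, -3.6]
finger_gap: 0.0157
grip_force: 45.0
```

Emit:
{"method": "carry_out", "body": {
  "delta_pos": [
    [0,0,0.25],
    [0,0,0.15],
    [0,0,0.05],
    [0,0,0],
    [0,0,0]
  ],
  "rot": [
    [0,0,0],
    [0,0,0],
    [0,0,0],
    [0,0,0],
    [0,0,0]
  ]
}}

```text
clock: 16.6
ee_pos: [0.5798, -0.0058, 0.308]
ee_rot: [0.202, -3.134, -0.001]
ft_force: [0.6, -0.8, -2.6]
finger_gap: 0.0158
grip_force: 45.0
```

Run:
```python
from h import *
b=snapshot("side")[:,:,::-1].copy()
s=sensors.state();print(s["clock"],s["ee_pos"],s["ee_rot"],s["ft_force"])
c=np.array([.540,-.236,.056])
for off in (0,):
    R=Ro.from_euler("z",-14.7,degrees=True).as_matrix()
    for x,y in((-1,-1),(1,-1),(1,1),(-1,1)):
        u=proj("side",c+R@[x*.085,y*.065,0])[0]; print(u); cv2.circle(b,tuple(np.round(u).astype(int)),2,(0,0,255),-1)
cv2.imwrite("pics/s4.png",cv2.resize(b[100:420,220:460],(600,800))[:] if 0 else cv2.resize(b[120:420,220:620],(800,600)))
```

```text
16.65 [ 0.57980446 -0.00583179  0.30792524] [ 2.02337961e-01 -3.13371335e+00 -5.43829603e-04] [ 0.57416295 -0.444638   -3.62707041]
[292.78247879 377.71177908]
[394.9819242  380.95040393]
[389.7080836  322.34871517]
[299.48109021 320.0930263 ]
```

View pics/s4.png

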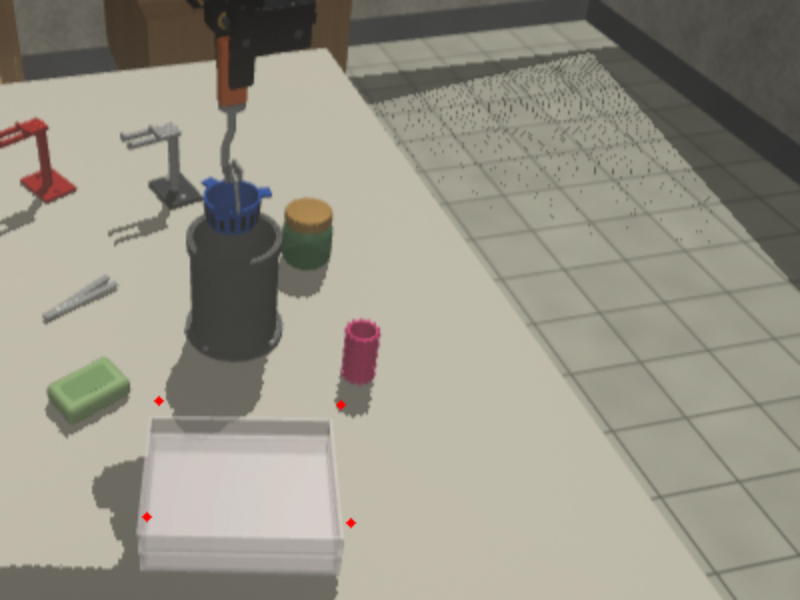

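The basket hangs on the hook above the pipe. My scene and side tray estimates disagree by about 20 mm, so I'll take one enlarged scene crop to settle it.

Run:
```python
from h import *
a=cv2.imread("pics/scene0.png")
def draw(c,yaw,col,z=.056):
    R=Ro.from_euler("z",yaw,degrees=True).as_matrix()
    P=[np.array(c+(z,))+R@[x*.085,y*.065,0] for x,y in((-1,-1),(1,-1),(1,1),(-1,1))]
    return proj("scene",P)
big=cv2.resize(a[165:295,120:260],None,fx=4.5,fy=4.5,interpolation=cv2.INTER_CUBIC)
for c,y,col in(((.528,-.260),-13,(0,0,255)),((.541,-.241),-15,(255,0,0))):
    u=((draw(c,y,col)-[120,165]+.5)*4.5).astype(int); cv2.polylines(big,[u.reshape(-1,1,2)],True,col,1)
cv2.imwrite("pics/t1.png",big)
```

```text
(no output)
```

View pics/t1.png

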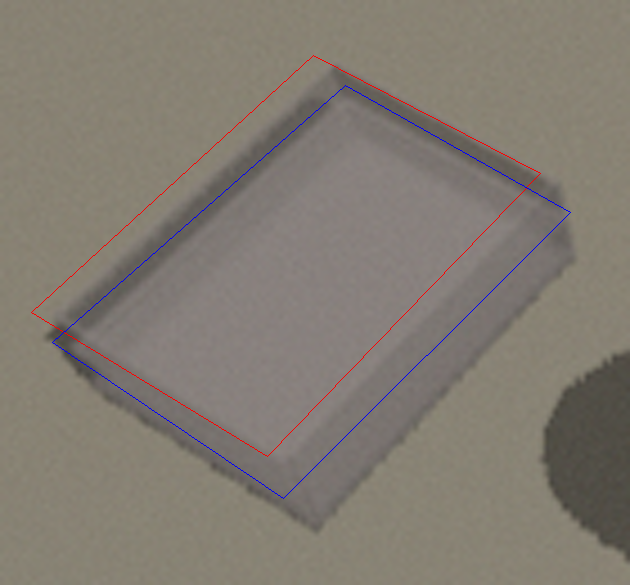

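Emit:
{"method": "carry_out", "body": {
  "delta_pos": [
    [-0.05,-0.3,0],
    [-0.09,-0.5,0],
    [-0.13,-0.7,0],
    [-0.14,-0.8,0],
    [-0.14,-0.8,0]
  ],
  "rot": [
    [0,0,0],
    [0,0,0],
    [0,0,0],
    [0,0,0],
    [0,0,0]
  ]
}}

```text
clock: 17.07
ee_pos: [0.563, -0.1002, 0.3083]
ee_rot: [0.203, -3.134, -0.0]
ft_force: [-0.1, -0.2, -3.7]
finger_gap: 0.0157
grip_force: 45.0
```

Emit:
{"method": "carry_out", "body": {
  "delta_pos": [
    [-0.14,-0.8,0],
    [-0.14,-0.8,0],
    [-0.14,-0.8,0],
    [-0.13,-0.7,0],
    [-0.11,-0.6,0]
  ],
  "rot": [
    [0,0,0],
    [0,0,0],
    [0,0,0],
    [0,0,0],
    [0,0,0]
  ]
}}

```text
clock: 17.48
ee_pos: [0.5429, -0.212, 0.3082]
ee_rot: [0.201, -3.134, -0.0]
ft_force: [-0.2, -0.4, -2.7]
finger_gap: 0.0153
grip_force: 45.0
```

Emit:
{"method": "carry_out", "body": {
  "delta_pos": [
    [-0.09,-0.5,0],
    [-0.06,-0.35,0],
    [-0.05,-0.25,0],
    [-0.03,-0.15,0],
    [-0.01,-0.05,0]
  ],
  "rot": [
    [0,0,0],
    [0,0,0],
    [0,0,0],
    [0,0,0],
    [0,0,0]
  ]
}}

```text
clock: 17.9
ee_pos: [0.5364, -0.2491, 0.3085]
ee_rot: [0.202, -3.135, -0.0]
ft_force: [-0.3, -0.3, -3.2]
finger_gap: 0.0154
grip_force: 45.0
```

Emit:
{"method": "carry_out", "body": {
  "delta_pos": [
    [0,0,-0.3],
    [0,0,-0.5],
    [0,0,-0.6],
    [0,0,-0.6],
    [0,0,-0.5]
  ],
  "rot": [
    [0,0,0],
    [0,0,0],
    [0,0,0],
    [0,0,0],
    [0,0,0]
  ]
}}

```text
clock: 18.32
ee_pos: [0.5363, -0.2477, 0.2318]
ee_rot: [0.204, -3.134, -0.002]
ft_force: [0.1, -1.0, -3.8]
finger_gap: 0.0153
grip_force: 45.0
```

Emit:
{"method": "carry_out", "body": {
  "delta_pos": [
    [0,0,-0.3],
    [0,0,-0.2],
    [0,0,-0.15],
    [0,0,-0.1],
    [0,0,0]
  ],
  "rot": [
    [0,0,0],
    [0,0,0],
    [0,0,0],
    [0,0,0],
    [0,0,0]
  ]
}}

```text
clock: 18.73
ee_pos: [0.5365, -0.2488, 0.2111]
ee_rot: [-0.203, 3.135, -0.0]
ft_force: [-0.6, -0.5, -3.0]
finger_gap: 0.0155
grip_force: 45.0
```

Run:
```python
from h import *
a=snapshot("side")[:,:,::-1];b=snapshot("scene")[:,:,::-1]
s=sensors.state();print(s["clock"],s["ee_pos"],s["ee_rot"],s["ft_force"],s["q"])
a=cv2.resize(a[220:430,260:420],(400,525));b=cv2.resize(b[140:300,100:260],(400,400))
b=cv2.copyMakeBorder(b,0,125,0,0,cv2.BORDER_CONSTANT)
cv2.imwrite("pics/m5.png",np.hstack([a,b]))
```

```text
18.8333 [ 0.5366689  -0.2489508   0.21171764] [-2.02386991e-01  3.13423524e+00 -1.13567163e-03] [-0.27177124 -0.05665889 -2.17652605] [-6.34272666e-01  4.72757023e-01  1.22472578e+00 -2.01863119e-05
  1.44300944e+00 -2.33403339e+00]
```

View pics/m5.png

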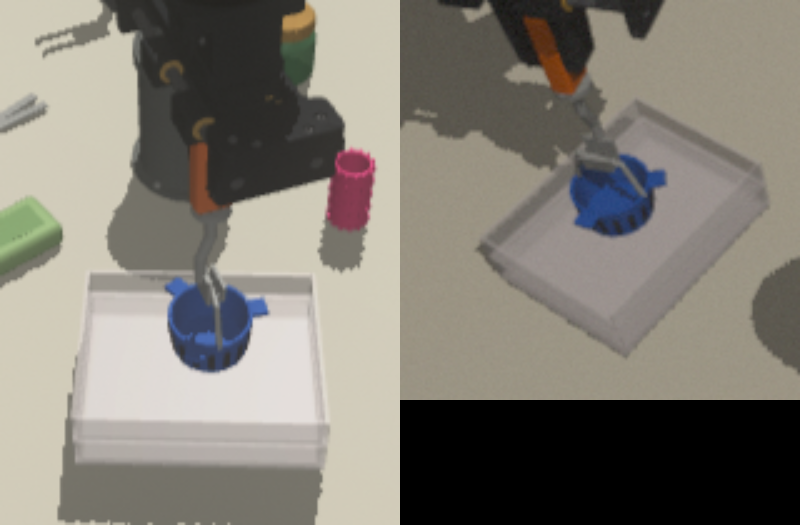

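The basket hangs level over the middle of the upper tray in both tiles. I'll lower it slowly.

Emit:
{"method": "carry_out", "body": {
  "delta_pos": [
    [0,0,-0.12],
    [0,0,-0.15],
    [0,0,-0.12],
    [0,0,-0.07],
    [0,0,-0.04]
  ],
  "rot": [
    [0,0,0],
    [0,0,0],
    [0,0,0],
    [0,0,0],
    [0,0,0]
  ]
}}

```text
clock: 19.25
ee_pos: [0.5364, -0.2488, 0.1956]
ee_rot: [0.202, -3.135, -0.001]
ft_force: [-1.3, -0.2, -3.4]
finger_gap: 0.0151
grip_force: 45.0
```

Emit:
{"method": "carry_out", "body": {
  "delta_pos": [
    [0,0,-0.025],
    [0,0,-0.025],
    [0,0,-0.025],
    [0,0,-0.025],
    [0,0,-0.025]
  ],
  "rot": [
    [0,0,0],
    [0,0,0],
    [0,0,0],
    [0,0,0],
    [0,0,0]
  ]
}}

```text
clock: 19.67
ee_pos: [0.5365, -0.2489, 0.1924]
ee_rot: [-0.202, 3.135, -0.0]
ft_force: [-0.6, -0.4, -3.3]
finger_gap: 0.0153
grip_force: 45.0
```

Emit:
{"method": "carry_out", "body": {
  "delta_pos": [
    [0,0,-0.025],
    [0,0,-0.025],
    [0,0,-0.025],
    [0,0,-0.025],
    [0,0,0]
  ],
  "rot": [
    [0,0,0],
    [0,0,0],
    [0,0,0],
    [0,0,0],
    [0,0,0]
  ]
}}

```text
clock: 20.08
ee_pos: [0.5365, -0.2489, 0.1893]
ee_rot: [-0.202, 3.135, -0.0]
ft_force: [0.5, -0.2, -1.2]
finger_gap: 0.0155
grip_force: 45.0
```

Emit:
{"method": "carry_out", "body": {
  "delta_pos": [
    [0,0,-0.08],
    [0,0,-0.1],
    [0,0,-0.1],
    [0,0,-0.08],
    [0,0,-0.02]
  ],
  "rot": [
    [0,0,0],
    [0,0,0],
    [0,0,0],
    [0,0,0],
    [0,0,0]
  ]
}}

```text
clock: 20.5
ee_pos: [0.5363, -0.2488, 0.1773]
ee_rot: [0.202, -3.134, -0.001]
ft_force: [-0.6, -0.0, -1.5]
finger_gap: 0.0156
grip_force: 45.0
```

Emit:
{"method": "carry_out", "body": {
  "delta_pos": [
    [-0.08,-0.01,0],
    [-0.17,-0.02,0],
    [-0.22,-0.03,0],
    [-0.2,-0.03,0],
    [-0.16,-0.02,0]
  ],
  "rot": [
    [0,0,0],
    [0,0,0],
    [0,0,0],
    [0,0,0],
    [0,0,0]
  ]
}}

```text
clock: 20.92
ee_pos: [0.5107, -0.2523, 0.1782]
ee_rot: [-0.202, 3.135, -0.0]
ft_force: [0.5, -0.0, -1.0]
finger_gap: 0.0157
grip_force: 45.0
```

Emit:
{"method": "carry_out", "body": {
  "delta_pos": [
    [0,0,0],
    [0,0,0.1],
    [0,0,0.3],
    [0,0,0.6],
    [0,0,0.8]
  ],
  "rot": [
    [0,0,0],
    [0,0,0],
    [0,0,0],
    [0,0,0],
    [0,0,0]
  ]
}}

```text
clock: 21.33
ee_pos: [0.5113, -0.2518, 0.2321]
ee_rot: [0.202, -3.133, -0.003]
ft_force: [0.8, -0.6, -1.5]
finger_gap: 0.0155
grip_force: 45.0
```

Emit:
{"method": "carry_out", "body": {
  "delta_pos": [
    [0,0,0.8],
    [0,0,0.4],
    [0,0,0],
    [0,0,0]
  ],
  "rot": [
    [0,0,0],
    [0,0,0],
    [0,0,0],
    [0,0,0]
  ]
}}

```text
clock: 21.67
ee_pos: [0.5117, -0.2521, 0.2684]
ee_rot: [-0.203, 3.134, -0.001]
ft_force: [1.1, -0.1, -2.1]
finger_gap: 0.0153
grip_force: 45.0
```

Run:
```python
from h import *
np.set_printoptions(precision=4,suppress=True)
s=sensors.state();print(s["clock"],s["ee_pos"],s["ee_rot"],s["ft_force"],s["q"])
for n,z in(("scene",.05),("side",.05)):
    im=snapshot(n);cv2.imwrite(f"pics/{n}6.png",im[:,:,::-1])
    h=cv2.cvtColor(im,cv2.COLOR_RGB2HSV);m=((h[:,:,0]>100)&(h[:,:,0]<125)&(h[:,:,1]>120)).astype(np.uint8)
    v,u=np.nonzero(m);print(n,len(u),u.mean(),v.mean(),plane(n,[(u.mean(),v.mean())],z), proj(n,[.5365,-.249,.05]))
```

```text
21.6667 [ 0.5117 -0.2521  0.2684] [-0.2027  3.1341 -0.0012] [ 1.0554 -0.136  -2.0549] [-0.6652  0.3981  1.1832  0.0001  1.5591 -2.3652]
scene 643 186.32970451010885 222.87869362363918 [[ 0.5332 -0.2546  0.05  ]] [[188.0596 224.969 ]]
side 273 343.01465201465203 356.3333333333333 [[ 0.5353 -0.2478  0.05  ]] [[343.8244 356.7283]]
```

The basket stands in the tray at about (0.535, -0.250) by both cameras, off the hook. Now the rod goes back to the bracket approach point.

Emit:
{"method": "carry_out", "body": {
  "delta_pos": [
    [-0.09,0.5,0],
    [-0.09,0.8,0],
    [-0.09,0.9,0],
    [-0.09,0.9,0],
    [-0.09,0.9,0]
  ],
  "rot": [
    [0,0,0.2],
    [0,0,0.4],
    [0,0,0.4],
    [0,0,0.4],
    [0,0,0.38]
  ]
}}

```text
clock: 22.18
ee_pos: [0.4975, -0.1309, 0.2668]
ee_rot: [0.398, -3.114, -0.002]
ft_force: [0.8, 0.3, -1.8]
finger_gap: 0.0157
grip_force: 45.0
```

Emit:
{"method": "carry_out", "body": {
  "delta_pos": [
    [-0.09,0.9,0],
    [-0.09,0.9,0],
    [-0.09,0.9,0],
    [-0.09,0.9,0],
    [-0.09,0.9,0]
  ],
  "rot": [
    [0,0,0],
    [0,0,0],
    [0,0,0],
    [0,0,0],
    [0,0,0]
  ]
}}

```text
clock: 22.6
ee_pos: [0.4839, 0.0042, 0.267]
ee_rot: [0.396, -3.115, -0.001]
ft_force: [0.7, -0.3, -0.6]
finger_gap: 0.0157
grip_force: 45.0
```

Emit:
{"method": "carry_out", "body": {
  "delta_pos": [
    [-0.09,0.9,0],
    [-0.09,0.9,0],
    [-0.09,0.9,0],
    [-0.09,0.9,0],
    [-0.09,0.9,0]
  ],
  "rot": [
    [0,0,0],
    [0,0,0],
    [0,0,0],
    [0,0,0],
    [0,0,0]
  ]
}}

```text
clock: 23.02
ee_pos: [0.4704, 0.1391, 0.267]
ee_rot: [0.396, -3.114, -0.0]
ft_force: [0.9, -0.5, -1.5]
finger_gap: 0.0159
grip_force: 45.0
```

Emit:
{"method": "carry_out", "body": {
  "delta_pos": [
    [-0.09,0.9,0],
    [-0.09,0.9,0],
    [-0.09,0.8,0],
    [-0.09,0.6,0],
    [-0.06,0.4,0]
  ],
  "rot": [
    [0,0,0],
    [0,0,0],
    [0,0,0],
    [0,0,0],
    [0,0,0]
  ]
}}

```text
clock: 23.43
ee_pos: [0.4577, 0.2474, 0.2669]
ee_rot: [0.399, -3.114, 0.0]
ft_force: [-0.2, 0.0, -1.8]
finger_gap: 0.0157
grip_force: 45.0
```

Emit:
{"method": "carry_out", "body": {
  "delta_pos": [
    [0,0,0],
    [0,0,0],
    [0,0,-0.3],
    [0,0,-0.7],
    [0,0,-0.9]
  ],
  "rot": [
    [0,0,0],
    [0,0,0],
    [0,0,0],
    [0,0,0],
    [0,0,0]
  ]
}}

```text
clock: 23.85
ee_pos: [0.4593, 0.2449, 0.211]
ee_rot: [-0.394, 3.113, 0.0]
ft_force: [0.4, 0.3, -2.1]
finger_gap: 0.0155
grip_force: 45.0
```

Emit:
{"method": "carry_out", "body": {
  "delta_pos": [
    [0,0,-0.9],
    [0,0,-0.8],
    [0,0,-0.5],
    [0,0,-0.13],
    [0,0,0]
  ],
  "rot": [
    [0,0,0],
    [0,0,0],
    [0,0,0],
    [0,0,0],
    [0,0,0]
  ]
}}

```text
clock: 24.27
ee_pos: [0.4583, 0.2449, 0.1401]
ee_rot: [0.394, -3.114, 0.001]
ft_force: [-0.1, -0.1, -1.2]
finger_gap: 0.0157
grip_force: 45.0
```

Run:
```python
from h import *
np.set_printoptions(precision=4,suppress=True)
s=sensors.state();print(s["clock"],s["ee_pos"],s["ee_rot"],s["ft_force"])
e=np.array(s["ee_pos"])
a=np.radians(14.4);b=np.array([.5224,.2621]);d=b-e[:2];u=np.array([np.cos(a),np.sin(a)])
print("along",d@u,"across",d@[-u[1],u[0]],"units",d/.03)
```

```text
24.2667 [0.4583 0.2449 0.1401] [ 0.3944 -3.1144  0.0007] [-0.086  -0.1283 -1.1723]
along 0.06639583279531262 across 0.0007193869973333821 units [2.1377 0.5736]
```

Emit:
{"method": "carry_out", "body": {
  "delta_pos": [
    [0.25,0.07,0],
    [0.4,0.11,0],
    [0.5,0.13,0],
    [0.4,0.11,0],
    [0.3,0.08,0]
  ],
  "rot": [
    [0,0,0],
    [0,0,0],
    [0,0,0],
    [0,0,0],
    [0,0,0]
  ]
}}

```text
clock: 24.68
ee_pos: [0.5161, 0.2611, 0.1425]
ee_rot: [-0.396, 3.113, 0.001]
ft_force: [-0.1, 0.0, -2.4]
finger_gap: 0.0156
grip_force: 45.0
```

Emit:
{"method": "carry_out", "body": {
  "delta_pos": [
    [0.2,0.05,0],
    [0.09,0.02,0],
    [0,0,0],
    [0,0,0]
  ],
  "rot": [
    [0,0,0],
    [0,0,0],
    [0,0,0],
    [0,0,0]
  ]
}}

```text
clock: 25.02
ee_pos: [0.5225, 0.2629, 0.1414]
ee_rot: [-0.397, 3.116, 0.0]
ft_force: [-1.3, 0.0, -1.4]
finger_gap: 0.0156
grip_force: 45.0
```

Emit:
{"method": "carry_out", "body": {
  "delta_pos": [
    [0,0,-0.1],
    [0,0,-0.12],
    [0,0,-0.1],
    [0,0,-0.05],
    [0,0,-0.03]
  ],
  "rot": [
    [0,0,0],
    [0,0,0],
    [0,0,0],
    [0,0,0],
    [0,0,0]
  ]
}}

```text
clock: 25.43
ee_pos: [0.5224, 0.2629, 0.1287]
ee_rot: [0.397, -3.116, 0.0]
ft_force: [-1.0, 0.1, -1.7]
finger_gap: 0.0157
grip_force: 45.0
```

Emit:
{"method": "carry_out", "body": {
  "delta_pos": [
    [0,0,-0.02],
    [0,0,0],
    [0,0,0]
  ],
  "rot": [
    [0,0,0],
    [0,0,0],
    [0,0,0]
  ]
}}

```text
clock: 25.68
ee_pos: [0.5227, 0.263, 0.1286]
ee_rot: [-0.397, 3.116, -0.0]
ft_force: [-0.6, 1.2, -2.0]
finger_gap: 0.0159
grip_force: 45.0
```

Emit:
{"method": "carry_out", "body": {
  "delta_pos": [
    [0,0,-0.02],
    [0,0,0],
    [0,0,0]
  ],
  "rot": [
    [0,0,0],
    [0,0,0],
    [0,0,0]
  ]
}}

```text
clock: 25.93
ee_pos: [0.5227, 0.263, 0.1279]
ee_rot: [-0.397, 3.116, 0.0]
ft_force: [0.6, 0.6, -2.3]
finger_gap: 0.0158
grip_force: 45.0
```

Emit:
{"method": "carry_out", "body": {
  "delta_pos": [
    [0,0,-0.02],
    [0,0,0],
    [0,0,0]
  ],
  "rot": [
    [0,0,0],
    [0,0,0],
    [0,0,0]
  ]
}}

```text
clock: 26.18
ee_pos: [0.5228, 0.263, 0.1277]
ee_rot: [-0.397, 3.116, 0.0]
ft_force: [-0.9, 0.8, 3.2]
finger_gap: 0.0156
grip_force: 45.0
```

The collar is seated, with the force turning upward. I'll release and retreat straight up.

Emit:
{"method": "carry_out", "body": {
  "delta_pos": [
    [0,0,0],
    [0,0,0],
    [0,0,0],
    [0,0,0],
    [0,0,0]
  ],
  "rot": [
    [0,0,0],
    [0,0,0],
    [0,0,0],
    [0,0,0],
    [0,0,0]
  ],
  "jaw": 0
}}

```text
clock: 26.6
ee_pos: [0.5227, 0.2629, 0.1272]
ee_rot: [0.397, -3.116, -0.0]
ft_force: [-1.0, -0.4, -0.7]
finger_gap: 0.0467
grip_force: 0.0
```

Emit:
{"method": "carry_out", "body": {
  "delta_pos": [
    [0,0,0],
    [0,0,0],
    [0,0,0],
    [0,0,0],
    [0,0,0]
  ],
  "rot": [
    [0,0,0],
    [0,0,0],
    [0,0,0],
    [0,0,0],
    [0,0,0]
  ]
}}

```text
clock: 27.02
ee_pos: [0.5227, 0.2629, 0.1273]
ee_rot: [-0.397, 3.116, -0.0]
ft_force: [0.2, -0.2, 0.5]
finger_gap: 0.0798
grip_force: 0.0
```

Emit:
{"method": "carry_out", "body": {
  "delta_pos": [
    [0,0,0.3],
    [0,0,0.7],
    [0,0,0.9],
    [0,0,0.9],
    [0,0,0.9]
  ],
  "rot": [
    [0,0,0],
    [0,0,0],
    [0,0,0],
    [0,0,0],
    [0,0,0]
  ]
}}

```text
clock: 27.43
ee_pos: [0.5225, 0.2629, 0.2403]
ee_rot: [-0.397, 3.116, 0.0]
ft_force: [-0.2, 0.5, -0.1]
finger_gap: 0.0879
grip_force: 0.0
```

Emit:
{"method": "carry_out", "body": {
  "delta_pos": [
    [0,0,0.5],
    [0,0,0.2],
    [0,0,0],
    [0,0,0],
    [0,0,0]
  ],
  "rot": [
    [0,0,0],
    [0,0,0],
    [0,0,0],
    [0,0,0],
    [0,0,0]
  ]
}}

```text
clock: 27.85
ee_pos: [0.5223, 0.2628, 0.258]
ee_rot: [0.396, -3.114, 0.001]
ft_force: [-0.8, 0.9, -0.1]
finger_gap: 0.0881
grip_force: 0.0
```

Run:
```python
from h import *
np.set_printoptions(precision=4,suppress=True)
def om(im,box):
    x0,y0,x1,y1=box;h=cv2.cvtColor(im,cv2.COLOR_RGB2HSV);m=(h[:,:,0]>4)&(h[:,:,0]<16)&(h[:,:,1]>170)&(h[:,:,2]>60)
    v,u=np.nonzero(m[y0:y1,x0:x1]);return len(u),u.mean()+x0,v.mean()+y0,u.min()+x0,u.max()+x0,v.min()+y0,v.max()+y0
for n,box in(("scene",(455,240,500,300)),("side",(270,150,310,200))):
    im=snapshot(n);cv2.imwrite(f"pics/{n}7.png",im[:,:,::-1]);o=cv2.cvtColor(cv2.imread(f"pics/{n}0.png"),cv2.COLOR_BGR2RGB)
    print(n,om(o,box),om(im,box))
s=sensors.state();print(s["clock"],s["ee_pos"],s["ft_force"],s["finger_gap"])
```

```text
scene (346, np.float64(481.67052023121386), np.float64(268.26011560693644), np.int64(470), np.int64(496), np.int64(252), np.int64(286)) (351, np.float64(482.05128205128204), np.float64(268.35897435897436), np.int64(470), np.int64(499), np.int64(252), np.int64(287))
side (2, np.float64(288.5), np.float64(163.5), np.int64(287), np.int64(290), np.int64(163), np.int64(164)) (1, np.float64(287.0), np.float64(164.0), np.int64(287), np.int64(287), np.int64(164), np.int64(164))
27.95 [0.5224 0.2628 0.2581] [-0.5662 -0.6301  0.172 ] 0.08791528989863154
```

The rod hangs exactly as it was found, within 0.4 px, the gripper is clear, and the basket is in the tray. I'll hand in.

```bash
python3 -c "
from cell import order
print(order.sign_off())"
```

```text
the job is handed in; nothing more can be done
None
```

The blue basket stands upright in the upper tray, the rod is back on its bracket, and the job is handed in at about 28 s of the 72 s allowed; the sign-off gave no verdict.

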